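# Tip the fired test blocks into the specimen bin and shut it

### The job

Take the steel tray by its red handle, carry it with the three fired test blocks aboard to the blue bin, and tip it low over the bin so that all three slide off into it; do not grasp the blocks themselves or let them fall from a height. Set the empty tray back level on the white board and shut the bin's lid fully. Leave the other things on the bench where they are.

Things in the scene. Friction and masses are not known exactly. Their poses are not given: they have to be found in the camera images.
- tray: Loose steel tray, 200 mm long (its x), 126 mm over the handle posts (its y), 0.3 kg. Origin: centre of the underside; z up. Floor 4 mm thick. Walls 26 mm high on both long sides and the back end (+x); the front end (-x) is open with no lip: pieces slide out there. A bail handle bridges its middle: posts at the long sides (x = 0, y = +-60 mm) carry a straight red crossbar along y.
- tray_grip (a point): Centre of the tray's red crossbar, 85 mm above the tray's underside, on its middle. The bar is 14 mm thick (along the tray's x), 22 mm high, 116 mm free between the posts; it has flat faces to grip. 70 mm clear under it down to the tray floor, so blocks pass beneath.
- tray_lip (a point): Middle of the tray's open front edge (at tray x = -100 mm, on the upper face of the floor).
- pad: White flat rest board fixed on the bench, 260 x 220 mm (its x, y), 8 mm thick; origin: centre of the underside. The tray starts on it.
- bin: Blue open-topped box fixed on the bench, outside 180 mm (its x) x 220 mm (its y) x 90 mm high, walls and floor 5 mm. Origin: centre of the underside. Its grey hinged lid is on the +x rim; the hinge line runs along its y. The bin is turned so that the hinge is on the robot's right-hand side (-y world).
- lid (a joint): Angle of the grey bin lid in rad: 0 = shut flat on the rim, about 1.57 = standing upright, starts open at 1.7 to 1.9, stop at 2.0. Stiff hinge: the lid stays where it is left; about 3 N at mid-lid moves it (0.33 N m of friction). Plate 180 x 220 x 8 mm, 0.25 kg.
- lid_hinge (a point): Middle of the lid's hinge line: the bin's +x rim, 90.5 mm above the bench; underside of the shut lid.
- lid_handle (a point): Outer end of the black knob on the lid's outer (upper) face, 150 mm from the hinge line, 35 mm out from the face, halfway along the 220 mm edge.
- block0: brick-red fired test block, 40 x 60 x 30 mm (its x, y, z), about 0.12 kg; origin: centre of its underside. Starts lying on the tray floor, in a row of three along the tray; slides on the steel once the tray is tipped past about 18 to 27 degrees.
- block1: yellow fired test block, 40 x 60 x 30 mm (its x, y, z), about 0.12 kg; origin: centre of its underside. Starts lying on the tray floor, in a row of three along the tray; slides on the steel once the tray is tipped past about 18 to 27 degrees.
- block2: off-white fired test block, 40 x 60 x 30 mm (its x, y, z), about 0.12 kg; origin: centre of its underside. Starts lying on the tray floor, in a row of three along the tray; slides on the steel once the tray is tipped past about 18 to 27 degrees.
- weight: Bystander, leave alone: brass balance weight with a knob top, 42 mm diameter, 68 mm high; origin: centre of its underside (for the tools: near the middle).
- beaker: Bystander, leave alone: white open beaker, 76 mm diameter, 100 mm high; origin: centre of its underside (for the tools: near the middle).
- jar: Bystander, leave alone: amber closed jar, 70 mm diameter, 110 mm high; origin: centre of its underside (for the tools: near the middle).
- brush: Bystander, leave alone: hand brush lying flat, about 200 mm long; origin: centre of its underside (for the tools: near the middle).
- driver: Bystander, leave alone: screwdriver with orange handle lying flat, about 200 mm long; origin: centre of its underside (for the tools: near the middle).
- carton: Bystander, leave alone: cardboard carton 90 x 140 x 70 mm; origin: centre of its underside (for the tools: near the middle).
- can: Bystander, leave alone: can with a green label, 60 mm diameter, 100 mm high; origin: centre of its underside (for the tools: near the middle).
There are look-alikes about, which are no part of the job. What is shaped like the block1 but pink, purple or turquoise is not meant.

How it is judged:
By the outcome, as a careful person would: the job done as asked, in the order asked, and still so for the second after the job is handed in, with the robot touching nothing.
It also fails if it takes over 72 s, if anything falls off the work surface, if the arm or the gripper's body presses on something with over 40 N, if the wrist force passes 120 N, or if a joint passes its speed limit or range.

### The arm

A 6-joint arm with a two-finger parallel gripper is mounted at the origin on the work surface. World frame = base frame: x ahead of the robot, y to its left, z up, the work surface at z = 0. Lengths are in m, angles in degrees, forces in N, time in s.
With the tool pointing down it reaches from about 0.4 to 0.825 m from the base axis. Payload 7 kg.
Tool frame: the origin (TCP) lies at the centre of the arm's flange, where the gripper is bolted on; the fingertips stand 178 mm ahead of it and the grasp point (between the pads) lies 159 mm ahead of it; z points along the fingers, y is the line along which they close (so a half turn about z gives the same grasp; the last joint's range is limited). The gripper opens to 88 mm and grips with 3 to 60 N. Pads are 19 mm wide; open, the fingers measure 130 mm over their backs; the gripper's body (78 mm by 193 mm) begins 47 mm behind the grasp point.
Start: joints at [89.96, 20.546, 0.682, 0, -70.136, -16.507], TCP at [0.192, 0.647, 0.405] pointing down, gripper open.
Joint ranges: [-176.03, 176.03], [-82.01, 121.73], [-58.28, 71.71], [-173.87, 95.51], [-174.79, -0.11], [-173.66, 173.66]. Speed limits (degrees/s): [136.94, 136.94, 172.46, 180, 180, 180].

### API

Orientations are given as [roll, pitch, yaw] about the fixed x, y, z axes, in that order (R = Rz(yaw) Ry(pitch) Rx(roll)).
In Python, from plant import telemetry, snapshot, workorder, nets gives the robot as it stands.
- The arm moves only by the shell command python3 -m creep 'ROWS'. ROWS is JSON, a list that holds one entry, the list of rows, each a list of 5 numbers: the shift along the tool's x, y, z normalised to -1 to 1, where 1 is 0.2 m, then the turn about the tool's z normalised to -1 to 1, where 1 is pi/2 rad, then the opening, from 0 (shut) to 1 (fully open). In form: [[[x, y, z, spin, hand], ...]]. A call has 1 to 8 rows; each row shifts and turns the commanded pose from where the row before left it, along the tool's axes as they then stand; what a row does not reach is not made up. A row lasts 1/12 s, in which the tool goes at most 41.7 mm and 7.16 degrees, less where a joint would pass 70% of its speed; a pose out of reach is approached as far as the arm can. A call with a number of a shift or a turn outside -1 to 1 is refused whole. A call with a gripper value outside its range is refused whole. The fingers move at their own pace and stop on an object; the grip force is fixed at half the most. Time passes only in rows, so rows that do not move let the fingers close. It gives the time, the measured TCP pose, the force, the opening and the grip force at its end, in the units of the state.
- telemetry.get_obs(): the state, without advancing time (a new reading comes with each control period).
- snapshot(name): name is "side" or "top"; returns a dict with "frame" (384x512x3 uint8, red, green, blue), "fx", "fy", "cx", "cy" (pixels), "k1" (the pictures are not rectified: a ray, as slopes to the right and down, at radius r is drawn at 1 + k1 r^2 times it, then the intrinsics apply), "rvec" (rotation vector, rad) and "tvec" (3), from world to camera coordinates, as OpenCV has them. Camera axes: x right, y down, z forward; pixel columns grow to the right and rows downward; lengths in m; the calibration is good to about 2 mm. A picture is of the moment at which its call begins. There is no depth.
- workorder.close_job(): hands the job in; it is judged then, once.
Trained networks look in a picture, given as the dict that the camera call returned (one of the last four; its "shot" number tells which), for a name from the list of things; names that differ only in an ending like _2 or _b are one class to them, and where a whole thing is asked for, a point or a joint stands for the part that bears it (a point fixed in the world has none). Each returns a list of dicts, best first, with "confidence" (0 to 1); they miss things now and then, are a little off and sometimes report something else, mostly with a low value. They report only what shows in the picture. A call takes as long as a camera call. They do not tell look-alikes from the thing itself.
- nets.find_in(picture, query): "uv" ([column, row] in pixels, amid what is visible of it).
- nets.masks_of(picture, query): "region" (384x512 bool, what is visible of it) and "uv" ([column, row] in pixels, amid what is visible of it).
- nets.landmark_of(picture, query): "uv" ([column, row] in pixels: a listed point, or the origin of a listed thing).
The state is a dict: "clock": time; "joint_pos": joint angles; "qvel": joint speeds; "tau": joint torques, N m; "tool_pos": TCP position; "orientation": TCP orientation; "force": force on the tool from outside, world axes, zero at the start; "moment": the same for the moment, N m; "opening": finger opening in m; "gripper_force": force on a finger pad.
Only numpy, scipy, OpenCV 4.12 (cv2) and the standard library are available. Lean on these libraries where they do the work, as an engineer would, in place of code of your own. Each camera call takes 0.05 s, during which the arm holds its last target. There are 200 camera calls.

## Working session

There is one attempt and no reset: what is moved stays moved. The work goes in short steps, Python scripts to look and compute and a shell command to move; the robot and the scene stay as the last step left them, time stands still between calls to the robot, and variables do not carry over. Pictures are saved under pics/ and viewed, at most 10 in all, crops included, and the job is handed in when it is done.

```bash
ls; mkdir -p pics; cat > h.py <<'E'
import numpy as np, cv2
from scipy.spatial.transform import Rotation as Rn
from plant import telemetry, snapshot, workorder, nets
def save(p,n,box=None,s=1):
    im=p["frame"][:,:,::-1]
    if box: im=im[box[1]:box[3],box[0]:box[2]]
    cv2.imwrite(f"pics/{n}.png",cv2.resize(im,None,fx=s,fy=s,interpolation=cv2.INTER_CUBIC))
def ray(p,uv):
    d=np.array([(uv[0]-p["cx"])/p["fx"],(uv[1]-p["cy"])/p["fy"]]);x=d.copy()
    for _ in range(20): x=d/(1+p["k1"]*(x@x))
    R=cv2.Rodrigues(np.array(p["rvec"],float))[0];t=np.array(p["tvec"],float).ravel()
    v=R.T@np.array([x[0],x[1],1]); return -R.T@t, v/np.linalg.norm(v)
def atz(p,uv,z):
    c,v=ray(p,uv); return c+v*(z-c[2])/v[2]
def tri(p1,u1,p2,u2):
    c1,v1=ray(p1,u1);c2,v2=ray(p2,u2)
    s=np.linalg.lstsq(np.c_[v1,-v2],c2-c1,rcond=None)[0]
    a,b=c1+s[0]*v1,c2+s[1]*v2
    return (a+b)/2,np.linalg.norm(a-b)
def proj(p,X):
    R=cv2.Rodrigues(np.array(p["rvec"],float))[0];q=R@np.array(X)+np.array(p["tvec"],float).ravel()
    x=q[:2]/q[2];x=x*(1+p["k1"]*(x@x)); return np.array([p["cx"]+p["fx"]*x[0],p["cy"]+p["fy"]*x[1]])
E
python3 - <<'E'
from h import *
np.set_printoptions(precision=3,suppress=True)
o=telemetry.get_obs();print({k:np.round(v,3) for k,v in o.items()})
a=snapshot("side");b=snapshot("top");save(a,"side0",None,1.5);save(b,"top0",None,1.5)
for n in ["tray_grip","tray_lip","tray","pad","bin","lid_hinge","lid_handle","block0","block1","block2","beaker","jar","can","weight","carton","brush","driver"]:
    A=nets.landmark_of(a,n);B=nets.landmark_of(b,n)
    print(n,[(np.round(x["uv"]),round(x["confidence"],2)) for x in A[:3]],[(np.round(x["uv"]),round(x["confidence"],2)) for x in B[:3]], *(tri(a,A[0]["uv"],b,B[0]["uv"]) if A and B else []))
E
```

```text
pics
{'clock': np.float64(0.0), 'joint_pos': array([ 89.961,  20.591,   0.634,  -0.022, -70.136, -16.507]), 'qvel': array([-0.121,  0.005,  0.044,  0.018,  0.058, -0.03 ]), 'tau': array([  0.001, -58.271,  29.305,   6.997,   0.007,  -0.   ]), 'tool_pos': array([0.192, 0.647, 0.404]), 'orientation': array([179.906,  -0.007, -16.554]), 'force': array([-0.143, -0.046, -0.43 ]), 'moment': array([ 0.026,  0.016, -0.027]), 'gripper_force': np.float64(0.0), 'opening': np.float64(0.088)}
tray_grip [(array([252., 142.]), 0.9)] [(array([180., 178.]), 0.93), (array([178., 180.]), 0.25)] [0.587 0.258 0.108] 0.0016704187684221908
tray_lip [(array([226., 161.]), 0.69)] [(array([169., 211.]), 0.8)] [0.505 0.307 0.009] 0.013512872357316647
tray [(array([255., 163.]), 0.86)] [(array([184., 177.]), 0.71)] [0.601 0.258 0.016] 0.00837458892022206
pad [(array([256., 167.]), 0.78)] [(array([178., 178.]), 0.69)] [ 0.609  0.283 -0.028] 0.0069076097827641255
bin [(array([268., 291.]), 0.57)] [(array([331., 216.]), 0.77)] [ 0.469 -0.21   0.008] 0.008993516203896516
lid_hinge [(array([238., 288.]), 0.87)] [(ar
[... 1117 characters left out ...]
 0.041 0.002] 0.0047052103546070655
can [(array([213., 133.]), 0.69)] [(array([124., 209.]), 0.96), (array([298., 124.]), 0.64), (array([381., 269.]), 0.54)] [0.506 0.451 0.021] 0.0025673649375923683
weight [(array([250., 240.]), 0.6)] [(array([265., 217.]), 0.65)] [ 0.481 -0.003 -0.03 ] 0.008766834925607671
carton [(array([374., 310.]), 0.58)] [(array([368., 148.]), 0.69), (array([194., 164.]), 0.45)] [ 0.701 -0.349 -0.01 ] 0.005563037668480111
brush [(array([229., 365.]), 0.97)] [(array([381., 265.]), 0.57)] [ 0.311 -0.368  0.009] 0.002579551026208389
driver [(array([175., 178.]), 0.66), (array([354., 233.]), 0.38)] [(array([170., 263.]), 0.83)] [ 0.334  0.308 -0.009] 0.0031704863614080013
```

View pics/side0.png

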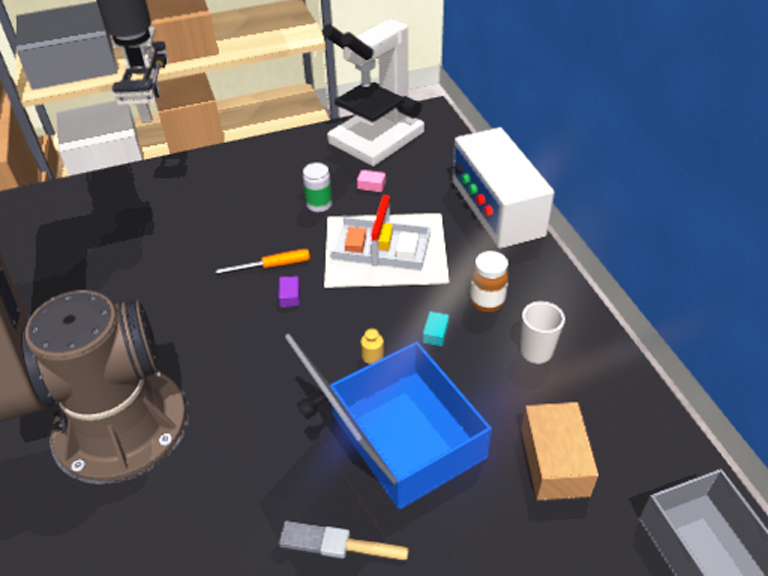

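View pics/top0.png

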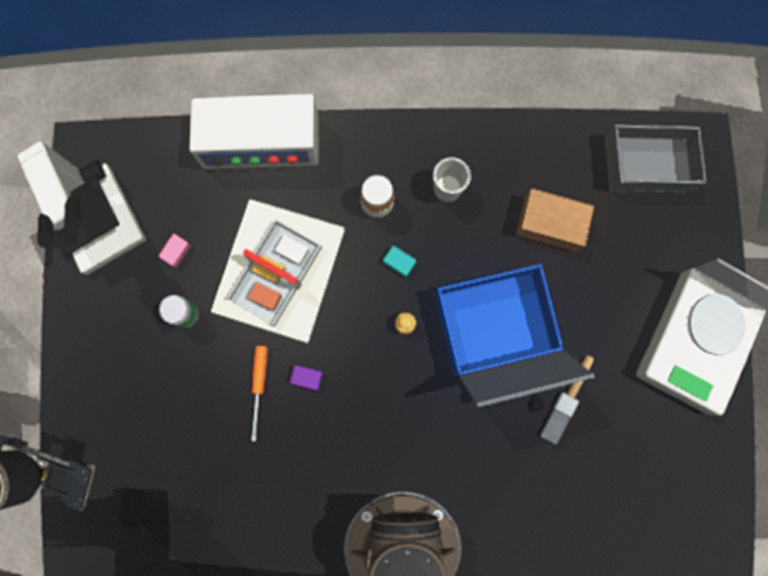

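The tray is at about (385,245) in the side view and (275,275) in the top view. It carries the brick-red, yellow and off-white blocks. The pink (371,181), purple (289,292) and turquoise (436,328) blocks lie off the tray, so they are the look-alikes. The lid stands on the bin's robot side (-x world), not on -y as the text says, so I'll measure it. Next come colour-based measurements and a confirming crop.

```bash
python3 - <<'E'
from h import *
np.set_printoptions(precision=4,suppress=True)
a=snapshot("side");b=snapshot("top")
ends={}
for n,p,bx in(("a",a,(215,120,305,195)),("b",b,(140,130,232,230))):
    f=p["frame"].astype(int);m=((f[...,0]>150)&(f[...,1]<45)&(f[...,2]<45)).astype(np.uint8)
    k=np.zeros_like(m);k[bx[1]:bx[3],bx[0]:bx[2]]=1;m*=k
    y,x=np.nonzero(m);P=np.c_[x,y].astype(float);c=P.mean(0);u=np.linalg.svd(P-c,full_matrices=0)[2][0]
    if n=="a" and u[1]>0:u=-u
    if n=="b" and u[0]<0:u=-u
    s=(P-c)@u;ends[n]=(c,c+u*s.min(),c+u*s.max());print(n,len(P),ends[n])
for i,n in enumerate("c min max".split()): print(n,tri(a,ends["a"][i],b,ends["b"][i]))
print("b at .1",[atz(b,e,.1) for e in ends["b"]])
for n,p in(("s",a),("t",b)):
  for q in["bin","lid","pad","tray"]:
    r=nets.masks_of(p,q)
    if r:
      m=r[0]["region"].astype(np.uint8);h=max(cv2.findContours(m,0,2)[0],key=cv2.contourArea)
      print(n,q,r[0]["confidence"],m.sum(),cv2.approxPolyDP(cv2.convexHull(h),3,True)[:,0].tolist())
A=cv2.resize(a["frame"][115:205,205:315],(400,327),interpolation=2);B=cv2.resize(b["frame"][165:285,280:400],(327,327),interpolation=2);C=cv2.resize(b["frame"][130:230,140:235],None,fx=3.27,fy=3.27,interpolation=2)
o=np.zeros((327*1,400+C.shape[1],3),np.uint8);o[:,:400]=A;o[:327,400:]=C[:327]
cv2.imwrite("pics/crop1.png",o[...,::-1]);cv2.imwrite("pics/bin1.png",cv2.resize(b["frame"][160:290,270:410],None,fx=4,fy=4,interpolation=2)[...,::-1])
E
```

```text
a 133 (array([253.2256, 143.8647]), array([248.7679, 159.2229]), array([257.308 , 129.7991]))<stdin>:8: RuntimeWarning: Mean of empty slice.
  ret = um.true_divide(
Traceback (most recent call last):
IndexError: index 0 is out of bounds for axis 0 with size 0
```

```bash
for i in 1 2 3; do python3 -m creep '[[[0,0,-0.2,0,1],[0,0,-0.2,0,1],[0,0,-0.2,0,1],[0,0,-0.2,0,1],[0,0,-0.2,0,1],[0,0,-0.2,0,1],[0,0,-0.2,0,1],[0,0,-0.2,0,1]]]'; done
```

```text
clock: 2.57
tool_pos: [0.1923, 0.6459, 0.7272]
orientation: [-179.9, 0.0, -16.6]
force: [0.1, 2.1, 1.2]
opening: 0.0876
gripper_force: 0.0
clock: 3.23
tool_pos: [0.1583, 0.5483, 0.9186]
orientation: [-174.5, -1.0, -16.6]
force: [0.2, 0.4, 0.7]
opening: 0.0877
gripper_force: 0.0
clock: 3.9
tool_pos: [0.0958, 0.3899, 1.0231]
orientation: [-166.4, -3.0, -16.9]
force: [-0.4, -0.4, -0.5]
opening: 0.0873
gripper_force: 0.0
```

The tool tilts once a pose is out of reach, and the tilt stays. I'll push it back at the inner reach limit and redo the measurement.

```bash
for i in 1 2; do python3 -m creep '[[[0,0,0.2,0,1],[0,0,0.2,0,1],[0,0,0.2,0,1],[0,0,0.2,0,1],[0,0,0.2,0,1],[0,0,0.2,0,1],[0,0,0.2,0,1],[0,0,0.2,0,1]]]' | head -3; done; python3 -m creep '[[[0,0.2,0,0,1],[0,0.2,0,0,1],[0,0.2,0,0,1],[0,0.2,0,0,1],[0,0.2,0,0,1]]]' | head -3
```

```text
clock: 4.57
tool_pos: [0.1307, 0.4536, 0.744]
orientation: [-166.3, -3.1, -16.8]
clock: 5.23
tool_pos: [0.1686, 0.5214, 0.4337]
orientation: [-166.3, -3.2, -16.8]
clock: 5.65
tool_pos: [0.1148, 0.3335, 0.3869]
orientation: [-166.4, -3.2, -16.9]
```

```bash
python3 - <<'E'
from h import *
np.set_printoptions(precision=4,suppress=True)
a=snapshot("side");b=snapshot("top")
ends={}
for n,p,bx in(("a",a,(215,120,305,195)),("b",b,(140,130,232,230))):
    f=p["frame"].astype(int);m=((f[...,0]>110)&(f[...,1]<f[...,0]*.25)&(f[...,2]<f[...,0]*.25)).astype(np.uint8)
    k=np.zeros_like(m);k[bx[1]:bx[3],bx[0]:bx[2]]=1;m*=k
    y,x=np.nonzero(m);P=np.c_[x,y].astype(float);c=P.mean(0);u=np.linalg.svd(P-c,full_matrices=0)[2][0]
    if n=="a" and u[1]>0:u=-u
    if n=="b" and u[0]>0:u=-u
    s=(P-c)@u;ends[n]=(c,c+u*s.min(),c+u*s.max());print(n,len(P),ends[n])
for i,n in enumerate("c min max".split()): print(n,tri(a,ends["a"][i],b,ends["b"][i]))
print("b at .1",[atz(b,e,.1) for e in ends["b"]])
for n,p in(("s",a),("t",b)):
  for q in["bin","lid","pad","tray"]:
    r=nets.masks_of(p,q)
    if r:
      m=r[0]["region"].astype(np.uint8);h=max(cv2.findContours(m,0,2)[0],key=cv2.contourArea)
      print(n,q,r[0]["confidence"],m.sum(),cv2.approxPolyDP(cv2.convexHull(h),3,True)[:,0].tolist())
A=cv2.resize(a["frame"][115:205,205:315],(400,327),interpolation=2);C=cv2.resize(b["frame"][130:230,140:235],(311,327),interpolation=2)
cv2.imwrite("pics/crop1.png",np.hstack([A,C])[...,::-1]);cv2.imwrite("pics/bin1.png",cv2.resize(b["frame"][160:290,270:410],None,fx=4,fy=4,interpolation=2)[...,::-1])
E
```

```text
a 142 (array([252.9789, 144.0493]), array([248.6699, 159.1906]), array([257.0537, 129.7307]))<stdin>:8: RuntimeWarning: Mean of empty slice.
  ret = um.true_divide(
Traceback (most recent call last):
IndexError: index 0 is out of bounds for axis 0 with size 0
```

```bash
for i in 1 2; do python3 -m creep '[[[0,0.2,0,0,1],[0,0.2,0,0,1],[0,0.2,0,0,1],[0,0.2,0,0,1]]]' | head -3;  done; python3 - <<'E'
from h import *
np.set_printoptions(precision=4,suppress=True)
print(telemetry.get_obs()["joint_pos"])
b=snapshot("top");f=b["frame"].astype(int)
print(f[165:195:3,165:200:5].tolist()); save(b,"top1",(130,120,410,300),2.8)
E
```

```text
clock: 6.08
tool_pos: [0.0808, 0.2333, 0.3709]
orientation: [-166.9, -3.0, -17.0]
clock: 6.42
tool_pos: [0.0527, 0.2186, 0.3561]
orientation: [-169.8, -3.7, -15.0]
[162.8728 -46.3579 -58.244   10.429  -81.5817 -89.4257]
[[[242, 240, 232], [208, 208, 192], [186, 191, 192], [222, 227, 226], [248, 246, 245], [245, 244, 243], [245, 245, 243]], [[244, 72, 65], [197, 182, 178], [194, 202, 202], [208, 215, 215], [183, 184, 174], [248, 247, 246], [245, 244, 243]], [[202, 74, 69], [245, 77, 69], [233, 182, 89], [220, 225, 227], [217, 225, 225], [154, 153, 147], [248, 247, 246]], [[162, 165, 153], [203, 82, 72], [244, 77, 71], [239, 186, 80], [222, 223, 214], [213, 223, 222], [149, 149, 142]], [[144, 147, 145], [159, 130, 66], [194, 86, 62], [245, 78, 74], [236, 177, 76], [208, 213, 209], [221, 226, 226]], [[124, 127, 127], [234, 189, 75], [153, 125, 64], [188, 85, 62], [245, 79, 74], [198, 157, 153], [218, 224, 223]], [[192, 199, 199], [171, 178, 180], [186, 147, 70], [151, 123, 62], [183, 84, 62], [246, 77, 71], [222, 192, 192]], [[195, 200, 200], [219, 225, 226], [190, 196, 198], [163, 131, 70], [116, 98, 61], [196, 136, 135], [247, 77, 69]], [[215, 221, 221], [215, 140, 109], [207, 196, 191], [211, 221, 222], [118, 117, 112], [129, 133, 131], [173, 101, 98]], [[207, 216, 216], [228, 135, 96], [228, 136, 96], [219, 179, 165], [220, 229, 228], [186, 191, 190], [159, 164, 163]]]
```

View pics/top1.png

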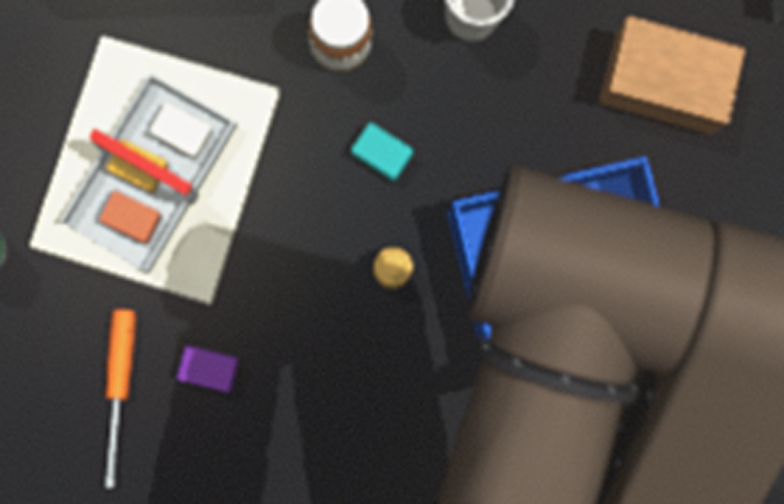

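The crop shows the bar at (140,162), and the open end with no lip faces the robot next to the brick-red block. Brick-red, yellow and off-white are all aboard. Next I'll remove the rest of the tilt and measure with colour thresholds that fit the top view.

```bash
python3 -m creep '[[[0,-0.2,0,0,1],[0,-0.2,0,0,1],[0,-0.2,0,0,1],[0,-0.2,0,0,1],[0,0,0.2,0,1],[0,0,0.2,0,1],[0,0,0.2,0,1]]]' | head -3;  for i in 1 2; do python3 -m creep '[[[0,0.15,0,0,1],[0,0.15,0,0,1],[0,0.15,0,0,1],[0,0.15,0,0,1]]]' | head -3;  done; cat > m.py <<'E'
from h import *
np.set_printoptions(precision=4,suppress=True)
o=telemetry.get_obs();print(o["joint_pos"],o["tool_pos"],Rn.from_euler("xyz",o["orientation"],degrees=True).as_matrix()[:,2])
E
python3 m.py; python3 - <<'E'
from h import *
np.set_printoptions(precision=4,suppress=True)
a=snapshot("side");b=snapshot("top")
ends={}
for n,p,bx in(("a",a,(215,120,305,195)),("b",b,(140,130,232,230))):
    f=p["frame"].astype(int);m=((f[...,0]>140)&(f[...,1]<f[...,0]*.47)&(abs(f[...,2]-f[...,1])<20)).astype(np.uint8)
    k=np.zeros_like(m);k[bx[1]:bx[3],bx[0]:bx[2]]=1;m*=k
    y,x=np.nonzero(m);P=np.c_[x,y].astype(float);c=P.mean(0);u=np.linalg.svd(P-c,full_matrices=0)[2][0]
    if n=="a" and u[1]>0:u=-u
    if n=="b" and u[0]>0:u=-u
    s=(P-c)@u;ends[n]=(c,c+u*s.min(),c+u*s.max());print(n,len(P),ends[n])
for i,n in enumerate("c min max".split()): print(n,tri(a,ends["a"][i],b,ends["b"][i]))
print("b at .1",[atz(b,e,.1) for e in ends["b"]])
for n,p in(("s",a),("t",b)):
  for q in["bin","lid","pad","tray"]:
    r=nets.masks_of(p,q)
    if r:
      m=r[0]["region"].astype(np.uint8);h=max(cv2.findContours(m,0,2)[0],key=cv2.contourArea)
      print(n,q,r[0]["confidence"],m.sum(),cv2.approxPolyDP(cv2.convexHull(h),3,True)[:,0].tolist())
E
```

```text
clock: 7.05
tool_pos: [0.0825, 0.3159, 0.2802]
orientation: [-171.7, -3.2, -15.9]
clock: 7.38
tool_pos: [0.0645, 0.2408, 0.3107]
orientation: [-175.8, -2.8, -16.0]
clock: 7.72
tool_pos: [0.0437, 0.1956, 0.3269]
orientation: [-177.6, -2.2, -15.9]
[163.4877 -46.1249 -58.2148   2.4157 -80.1144 -89.7966] [0.0437 0.1956 0.3269] [ 0.0485  0.0289 -0.9984]
a 5 (array([250. , 158.8]), array([249.4429, 159.6228]), array([250.6857, 157.7872]))
b 143 (array([179.4336, 177.3986]), array([196.7595, 187.416 ]), array([162.6112, 167.6724]))
c (array([0.5938, 0.2734, 0.0245]), np.float64(0.019678773503977103))
min (array([0.5616, 0.2099, 0.082 ]), np.float64(0.00017440764566981204))
max (array([ 0.6278,  0.3398, -0.0342]), np.float64(0.03990320463122005))
b at .1 [array([0.5905, 0.261 , 0.1   ]), array([0.5587, 0.2079, 0.1   ]), array([0.6217, 0.3132, 0.1   ])]
s bin 0.58 7328 [[192, 223], [280, 230], [326, 285], [324, 304], [265, 337], [199, 271]]
s lid 0.73 856 [[191, 223], [222, 259], [262, 320], [201, 275]]
s pad 0.61 1311 [[292, 145], [297, 189], [218, 189], [266, 145]]
s tray 0.84 799 [[287, 152], [279, 180], [236, 174], [263, 148]]
t bin 0.76 446 [[363, 191], [332, 182], [359, 177]]
t tray 0.96 1578 [[186, 148], [209, 159], [213, 166], [180, 215], [153, 199], [162, 169]]
```

```bash
python3 -m creep '[[[0.19,-0.07,0,0,1],[0.19,-0.07,0,0,1],[0.19,-0.07,0,0,1],[0.19,-0.07,0,0,1],[0.19,-0.07,0,0,1],[0.19,-0.07,0,0,1],[0.19,-0.07,0,0,1],[0.19,-0.07,0,0,1]]]' | head -3; python3 m.py; cat > m2.py <<'E'
from h import *
np.set_printoptions(precision=4,suppress=True)
b=snapshot("top");a=snapshot("side")
B=dict(c=(179.43,177.4),right=(196.76,187.42),left=(162.61,167.67));A=dict(c=(252.98,144.05),right=(248.67,159.19),left=(257.05,129.73))
for k in B: print(k,tri(a,A[k],b,B[k]))
for n,p in(("s",a),("t",b)):
    f=p["frame"].astype(int);m=((f[...,2]>120)&(f[...,2]>1.7*f[...,0])&(f[...,2]>1.25*f[...,1])).astype(np.uint8)
    if n=="s":m[:200]=0;m[:,340:]=0
    else:m[:160]=0
    h=max(cv2.findContours(m,0,2)[0],key=cv2.contourArea);q=cv2.approxPolyDP(cv2.convexHull(h),3,True)[:,0]
    print(n,m.sum(),q.tolist(),[atz(p,u,.09)[:2].round(3).tolist() for u in q])
save(b,"binm",(280,160,410,290),4)
E
python3 m2.py
```

```text
clock: 8.88
tool_pos: [0.1719, 0.2084, 0.3388]
orientation: [-177.9, -2.2, -16.0]
[ 98.7176 -22.9459 -51.8466   3.3238 -60.2044 -26.296 ] [0.1719 0.2084 0.3388] [ 0.0473  0.0238 -0.9986]
c (array([0.5916, 0.2617, 0.0947]), np.float64(0.0004458858392704769))
right (array([0.5601, 0.2098, 0.0847]), np.float64(0.0018645348734467678))
left (array([0.6222, 0.3119, 0.1056]), np.float64(0.0030905136061210475))
s 6847 [[278, 227], [327, 284], [323, 306], [265, 338], [223, 277], [220, 256]] [[0.543, -0.081], [0.588, -0.291], [0.553, -0.343], [0.397, -0.372], [0.357, -0.183], [0.368, -0.118]]
t 3891 [[360, 176], [374, 233], [306, 249], [292, 192]] [[0.588, -0.293], [0.411, -0.329], [0.368, -0.118], [0.541, -0.081]]
```

View pics/binm.png

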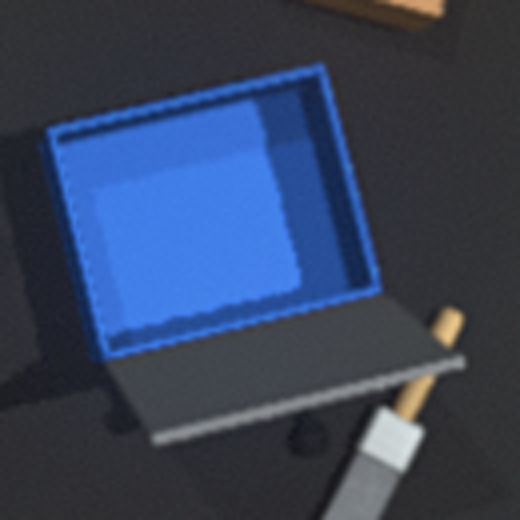

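Positions:
- **Bar:** centre (0.592, 0.262, 0.095), which fits the expected 0.093. The tray's x axis bears -31°.
- **Bin:** centre (0.477, -0.205), with its long axis at 102°.
- **Hinge:** on the near edge.

Now to a hover above the bar.

```bash
python3 -m creep '[[[0.19,-0.08,-0.02,0,1],[0.19,-0.08,-0.02,0,1],[0.19,-0.08,-0.02,0,1],[0.19,-0.08,-0.02,0,1],[0.19,-0.08,-0.02,0,1],[0.19,-0.08,-0.02,0,1]]]' | head -3; python3 -m creep '[[[0,0,0,-0.079,1],[0,0,0,-0.079,1],[0,0,0,-0.079,1],[0,0,0,-0.079,1],[0,0,0,-0.079,1]]]' | head -3;python3 -m creep '[[[0,0,0,-0.079,1],[0,0,0,-0.079,1],[0,0,0,-0.079,1],[0,0,0,-0.079,1],[0,0,0,-0.079,1]]]' | head -3; cat > to.py <<'E'
# python3 to.py x y z yaw : shifts in tool units to bring the grasp point to x y z; rows then spin
import sys
from h import *
np.set_printoptions(precision=3,suppress=True)
o=telemetry.get_obs();R=Rn.from_euler("xyz",o["orientation"],degrees=True).as_matrix();t=np.array(o["tool_pos"])
g=t+.159*R[:,2];d=np.array(list(map(float,sys.argv[1:4])))-g
print("clk",round(float(o["clock"]),2),"rpy",np.array(o["orientation"]),"grasp pt",g,"force",np.array(o["force"]),"open",round(float(o["opening"]),4),"gf",round(float(o["gripper_force"]),1))
print("shift units",R.T@d/.2,"rows>=",np.linalg.norm(d)/.0417)
yd=(float(sys.argv[4])-o["orientation"][2]+180)%360-180
print("spin units",-yd/90,"rows>=",abs(yd)/7.16)
E
python3 to.py .5916 .2617 .16 59
```

```text
clock: 9.48
tool_pos: [0.3885, 0.2367, 0.3715]
orientation: [-178.0, -2.2, -15.9]
clock: 9.9
tool_pos: [0.3861, 0.2371, 0.3713]
orientation: [-179.7, -2.9, 20.1]
clock: 10.32
tool_pos: [0.3858, 0.2373, 0.3715]
orientation: [178.6, -2.5, 55.7]
clk 10.32 rpy [178.587  -2.546  55.681] grasp pt [0.393 0.241 0.213] force [-0.044 -0.015  0.277] open 0.0877 gf 0.0
shift units [0.633 0.754 0.311] rows>= 4.951240450746336
spin units -0.036880374868644275 rows>= 0.4635801310304448
```

```bash
python3 -m creep '[[[0.106,0.126,0.052,-0.006,1],[0.106,0.126,0.052,-0.006,1],[0.106,0.126,0.052,-0.006,1],[0.106,0.126,0.052,-0.006,1],[0.106,0.126,0.052,-0.006,1],[0.106,0.126,0.052,-0.006,1]]]' | head -3; python3 -m creep '[[[0,0,0,0,1]]]' | head -3; python3 to.py .5916 .2617 .094 59; python3 - <<'E'
from h import *
a=snapshot("side");save(a,"hov",(190,60,330,200),4)
E
```

```text
clock: 10.82
tool_pos: [0.5864, 0.262, 0.3177]
orientation: [178.5, -2.5, 58.6]
clock: 10.9
tool_pos: [0.5889, 0.2624, 0.3148]
orientation: [178.5, -2.3, 58.5]
clk 10.9 rpy [178.51   -2.272  58.518] grasp pt [0.596 0.266 0.156] force [ 0.849  0.217 -0.38 ] open 0.0875 gf 0.0
shift units [-0.04  -0.015  0.308] rows>= 1.4918317806881194
spin units -0.005358039088115005 rows>= 0.06734965334222771
```

View pics/hov.png

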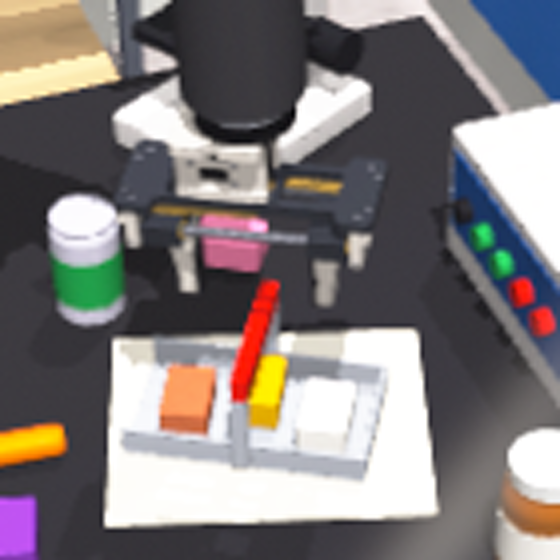

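The picture shows the gripper centred over the bar with its fingers (180,270) and (325,285) on either side. The blocks are at (187,400), (268,390) and (325,410). Now descend and grip.

```bash
python3 -m creep '[[[-0.013,-0.005,0.078,-0.002,1],[-0.013,-0.005,0.078,-0.002,1],[-0.013,-0.005,0.078,-0.001,1],[0,0,0.07,0,1],[0,0,0,0,1]]]' | head -4; python3 to.py .5916 .2617 .094 59;  python3 -m creep '[[[0,0,0,0,0],[0,0,0,0,0],[0,0,0,0,0],[0,0,0,0,0],[0,0,0,0,0],[0,0,0,0,0]]]'; python3 to.py .5916 .2617 .094 59
```

```text
clock: 11.37
tool_pos: [0.5793, 0.2577, 0.2552]
orientation: [178.6, -2.3, 59.0]
force: [-1.5, -0.3, -0.1]
clk 11.37 rpy [178.58   -2.264  59.026] grasp pt [0.586 0.261 0.096] force [-1.464 -0.337 -0.09 ] open 0.0876 gf 0.0
shift units [0.017 0.022 0.013] rows>= 0.14837552145284913
spin units 0.0002841538661148964 rows>= 0.0035717664735112676
clock: 11.87
tool_pos: [0.5809, 0.2585, 0.2591]
orientation: [178.4, -2.6, 59.1]
force: [0.2, -0.0, 0.5]
opening: 0.0531
gripper_force: 0.0
clk 11.87 rpy [178.425  -2.622  59.101] grasp pt [0.588 0.263 0.1  ] force [ 0.237 -0.004  0.528] open 0.0531 gf 0.0
shift units [0.003 0.015 0.032] rows>= 0.17037399622243576
spin units 0.0011274377072718758 rows>= 0.014171703024367155
```

```bash
python3 -m creep '[[[0.003,0.015,0.032,0,0],[0,0,0,0,0],[0,0,0,0,0],[0,0,0,0,0],[0,0,0,0,0],[0,0,0,0,0],[0,0,0,0,0],[0,0,0,0,0]]]'; python3 to.py .5916 .2617 .094 59
```

```text
clock: 12.53
tool_pos: [0.5839, 0.2576, 0.2521]
orientation: [178.5, -2.6, 59.1]
force: [0.1, -0.0, 0.4]
opening: 0.0137
gripper_force: 30.0
clk 12.53 rpy [178.453  -2.569  59.098] grasp pt [0.591 0.262 0.093] force [ 0.146 -0.043  0.391] open 0.0137 gf 30.0
shift units [ 0.002  0.001 -0.003] rows>= 0.01814451124596342
spin units 0.001084785243934208 rows>= 0.01363556870867021
```

Gripped at 30 N with 13.7 mm opening. Next: lift smoothly, check, then carry.

```bash
python3 -m creep '[[[0,0,-0.03,0,0],[0,0,-0.07,0,0],[0,0,-0.11,0,0],[0,0,-0.12,0,0],[0,0,-0.11,0,0],[0,0,-0.09,0,0],[0,0,-0.05,0,0],[0,0,-0.03,0,0]]]'; python3 to.py .491 -.272 .215 59
```

```text
clock: 13.2
tool_pos: [0.5781, 0.2544, 0.3751]
orientation: [178.4, -2.6, 59.1]
force: [-0.6, -0.7, -6.5]
opening: 0.0139
gripper_force: 30.0
clk 13.2 rpy [178.444  -2.62   59.092] grasp pt [0.586 0.258 0.216] force [-0.637 -0.725 -6.485] open 0.0139 gf 30.0
shift units [-2.516  0.959 -0.083] rows>= 12.921062089992011
spin units 0.0010259133844701613 rows>= 0.012895559301999232
```

```bash
python3 -m creep '[[[-0.03,0.011,-0.005,0,0],[-0.08,0.03,-0.005,0,0],[-0.13,0.05,-0.005,0,0],[-0.16,0.061,-0.005,0,0],[-0.16,0.061,-0.005,0,0],[-0.16,0.061,-0.005,0,0],[-0.16,0.061,-0.005,0,0],[-0.16,0.061,-0.005,0,0]]]' | head -4;  python3 -m creep '[[[-0.16,0.061,-0.005,0,0],[-0.16,0.061,-0.005,0,0],[-0.16,0.061,-0.005,0,0],[-0.16,0.061,-0.005,0,0],[-0.16,0.061,-0.005,0,0],[-0.16,0.061,-0.005,0,0],[-0.13,0.05,-0.005,0,0],[-0.1,0.038,-0.005,0,0]]]' | head -4; python3 -m creep '[[[-0.1,0.037,-0.002,0,0],[-0.08,0.03,0,0,0],[-0.06,0.023,0,0.02,0],[-0.04,0.016,0,0.04,0],[0,0,0,0.065,0],[0,0,0,0.075,0],[0,0,0,0.075,0],[0,0,0,0.075,0]]]' | head -4; python3 -m creep '[[[0,0,0,0.07,0],[0,0,0,0.05,0],[0,0,0,0.03,0],[0,0,0,0.02,0],[0,0,0,0,0]]]'; python3 to.py .491 -.272 .215 12; python3 - <<'E'
from h import *
a=snapshot("side");b=snapshot("top")
cv2.imwrite("pics/bin2.png",np.hstack([cv2.resize(a["frame"][190:350,180:340],(400,400),interpolation=2),cv2.resize(b["frame"][150:290,280:420],(400,400),interpolation=2)])[...,::-1])
E
```

```text
clock: 13.87
tool_pos: [0.5376, 0.033, 0.3732]
orientation: [178.6, -2.4, 59.1]
force: [0.2, -0.3, -6.4]
clock: 14.53
tool_pos: [0.4925, -0.218, 0.3729]
orientation: [178.6, -2.5, 59.0]
force: [1.4, -1.1, -6.7]
clock: 15.2
tool_pos: [0.4824, -0.2748, 0.3712]
orientation: [-179.8, -2.9, 27.2]
force: [-0.4, -0.0, -6.3]
clock: 15.62
tool_pos: [0.4825, -0.2746, 0.3714]
orientation: [-179.1, -2.7, 12.1]
force: [-0.3, -0.5, -6.6]
opening: 0.0138
gripper_force: 29.9
clk 15.62 rpy [-179.099   -2.745   12.128] grasp pt [ 0.489 -0.271  0.213] force [-0.347 -0.541 -6.634] open 0.0138 gf 29.9
shift units [ 0.007  0.008 -0.012] rows>= 0.07604620500983372
spin units 0.0014273999178647677 rows>= 0.017942177738523617
```

View pics/bin2.png

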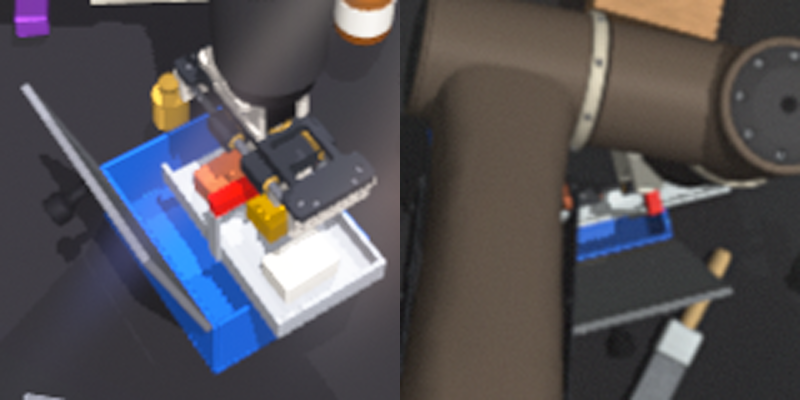

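The tray hangs over the bin's right rim with its lip inward and all three blocks aboard: brick-red (218,178), yellow (268,215), off-white (300,270). The tool can't be turned to tip, so I'll use the right rim as a fulcrum. The tray will turn in the grip, and the finger opening will show the tilt. First lower onto the rim and start the arc.

```bash
python3 -m creep '[[[0,0,0.03,0,0],[0,0,0.05,0,0],[0,0,0.05,0,0],[0,0,0.03,0,0],[0,0,0.02,0,0],[0,0,0.015,0,0],[0,0,0,0,0]]]'; python3 to.py .491 -.272 .175 12; python3 -m creep '[[[0,-0.02,0.01,0,0],[0,-0.025,0.012,0,0],[0,-0.026,0.015,0,0],[0,0,0,0,0]]]';python3 to.py .491 -.272 .175 12; 
```

```text
clock: 16.3
tool_pos: [0.4859, -0.2736, 0.3347]
orientation: [-179.2, -2.9, 12.3]
force: [-0.5, 1.0, -1.7]
opening: 0.0139
gripper_force: 30.0
clk 16.3 rpy [-179.248   -2.913   12.298] grasp pt [ 0.493 -0.27   0.176] force [-0.502  1.004 -1.741] open 0.0139 gf 30.0
shift units [-0.014  0.008  0.004] rows>= 0.07967066796702052
spin units 0.003313642869698204 rows>= 0.041651935512966254
clock: 16.63
tool_pos: [0.4836, -0.2591, 0.3281]
orientation: [-179.3, -3.1, 12.3]
force: [1.2, -2.9, 4.6]
opening: 0.0152
gripper_force: 30.0
clk 16.63 rpy [-179.329   -3.097   12.309] grasp pt [ 0.492 -0.255  0.169] force [ 1.203 -2.902  4.6  ] open 0.0152 gf 30.0
shift units [-0.019  0.08  -0.03 ] rows>= 0.4191694391955415
spin units 0.003438766720711328 rows>= 0.0432247213497234
```

```bash
for i in 1; do python3 -m creep '[[[0,-0.02,0.018,0,0],[0,-0.02,0.018,0,0],[0,-0.02,0.018,0,0],[0,0,0,0,0]]]'; done;  python3 -m creep '[[[0,-0.02,0.022,0,0],[0,-0.02,0.022,0,0],[0,-0.02,0.022,0,0],[0,0,0,0,0]]]';python3 to.py .491 -.272 .175 12; python3 - <<'E'
from h import *
a=snapshot("side");save(a,"tip1",(180,190,340,350),3)
E
```

```text
clock: 16.97
tool_pos: [0.4813, -0.2469, 0.3171]
orientation: [-179.3, -3.0, 12.3]
force: [-0.5, -0.5, 6.4]
opening: 0.0174
gripper_force: 30.0
clock: 17.3
tool_pos: [0.4792, -0.2347, 0.3036]
orientation: [-179.2, -3.0, 12.3]
force: [-0.1, 1.5, 6.1]
opening: 0.0199
gripper_force: 30.0
clk 17.3 rpy [-179.199   -2.991   12.289] grasp pt [ 0.487 -0.231  0.145] force [-0.067  1.497  6.13 ] open 0.0199 gf 30.0
shift units [-0.016  0.204 -0.155] rows>= 1.2306141446344057
spin units 0.0032128390696660367 rows>= 0.04038484864105353
```

View pics/tip1.png

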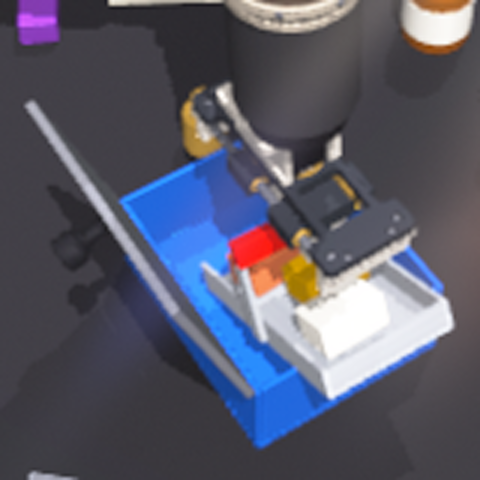

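It works: the tray pivots on the rim at about 18° and the blocks have not moved. I'll continue to about 33°.

```bash
python3 -m creep '[[[0,-0.02,0.025,0,0],[0,-0.02,0.025,0,0],[0,-0.016,0.025,0,0],[0,0,0,0,0]]]' | tail -4;  python3 -m creep '[[[0,-0.013,0.025,0,0],[0,-0.013,0.025,0,0],[0,0,0,0,0],[0,0,0,0,0]]]'| tail -4; python3 to.py .491 -.272 .175 12; cat > f.py <<'E'
from h import *
a=snapshot("side");f=cv2.cvtColor(a["frame"],cv2.COLOR_RGB2HSV).astype(int)
for n in["block0","tray_lip"]:
    for r in nets.find_in(a,n)[:6] if n=="block0" else nets.landmark_of(a,n)[:1]:
        u=np.round(r["uv"]).astype(int);z=[atz(a,r["uv"],h)[:2].round(3).tolist() for h in(.02,.09)]
        print(n,u,round(r["confidence"],2),np.median(a["frame"][u[1]-1:u[1]+2,u[0]-1:u[0]+2].reshape(-1,3),0),z)
E
python3 f.py
```

```text
orientation: [-179.2, -2.9, 12.3]
force: [0.7, 3.5, 3.8]
opening: 0.0212
gripper_force: 30.0
orientation: [-179.5, -3.2, 12.4]
force: [-4.5, -7.2, 23.6]
opening: 0.0212
gripper_force: 30.0
clk 18.02 rpy [-179.49    -3.167   12.381] grasp pt [ 0.487 -0.217  0.124] force [-4.455 -7.167 23.625] open 0.0212 gf 30.0
shift units [-0.023  0.271 -0.261] rows>= 1.807283842161089
spin units 0.004238070182480177 rows>= 0.05327183190268378
block0 [250 265] 0.84 [242. 144. 119.] [[0.447, -0.124], [0.432, -0.172]]
block0 [272 280] 0.66 [234. 230. 225.] [[0.483, -0.189], [0.466, -0.233]]
block0 [194 195] 0.49 [205.  89. 249.] [[0.37, 0.184], [0.36, 0.116]]
block0 [219 270] 0.35 [109. 110. 118.] [[0.363, -0.111], [0.354, -0.16]]
tray_lip [273 280] 0.98 [235. 231. 227.] [[0.486, -0.191], [0.469, -0.234]]
```

```bash
python3 -m creep '[[[0,0,-0.02,0,0],[0,0,0,0,0]]]'; python3 - <<'E'
from h import *
a=snapshot("side");save(a,"tip2",(190,200,340,330),4)
E
```

```text
clock: 18.33
tool_pos: [0.4761, -0.219, 0.2831]
orientation: [-179.2, -2.9, 12.2]
force: [0.3, -0.3, -0.9]
opening: 0.0212
gripper_force: 30.0
```

View pics/tip2.png

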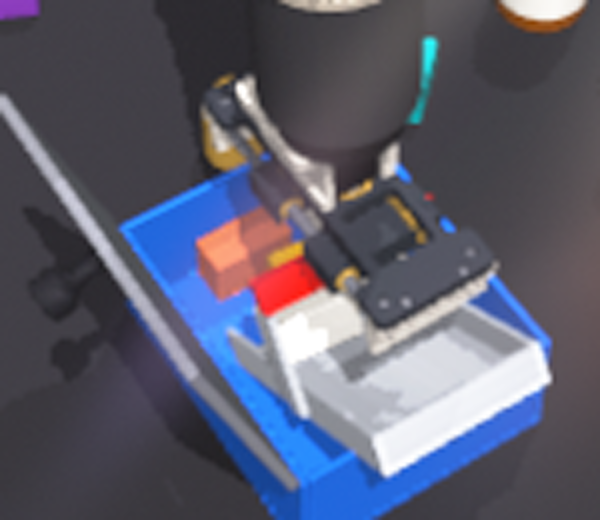

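The picture shows the brick-red block off in the bin at (240,250), yellow just off at the lip (285,255), and off-white (315,325) waiting behind it on the tray. I'll draw the tray back while it stays tipped.

```bash
python3 -m creep '[[[0,0.03,-0.025,0,0],[0,0.03,-0.025,0,0],[0,0.03,-0.025,0,0],[0,0.02,-0.02,0,0],[0,0,0,0,0],[0,0,0,0,0]]]'; python3 to.py .491 -.272 .175 12; python3 f.py
```

```text
clock: 18.88
tool_pos: [0.48, -0.2411, 0.3009]
orientation: [-179.2, -2.9, 12.2]
force: [-0.4, -0.4, -4.6]
opening: 0.0209
gripper_force: 30.0
clk 18.88 rpy [-179.174   -2.869   12.197] grasp pt [ 0.487 -0.237  0.142] force [-0.363 -0.449 -4.583] open 0.0209 gf 30.0
shift units [-0.01   0.172 -0.168] rows>= 1.152363517444247
spin units 0.002185441506551279 rows>= 0.027470633462236747
block0 [249 262] 0.73 [251. 158. 123.] [[0.446, -0.112], [0.431, -0.16]]
block0 [194 197] 0.69 [187.  83. 237.] [[0.368, 0.176], [0.358, 0.109]]
block0 [266 279] 0.48 [243. 167. 161.] [[0.47, -0.182], [0.454, -0.226]]
tray_lip [273 279] 0.65 [235. 232. 227.] [[0.487, -0.187], [0.47, -0.231]]
```

```bash
python3 -m creep '[[[0,0.06,-0.02,0,0],[0,0.06,-0.03,0,0],[0,0,0,0,0],[0,0,0,0,0],[0,0,0,0,0]]]'; python3 to.py .491 -.272 .175 12; python3 f.py;python3 - <<'E'
from h import *
a=snapshot("side");save(a,"tip3",(190,200,340,330),4)
E
```

```text
clock: 19.45
tool_pos: [0.4853, -0.2649, 0.3135]
orientation: [-179.3, -3.0, 12.3]
force: [-5.5, 6.2, 14.9]
opening: 0.0185
gripper_force: 30.0
clk 19.45 rpy [-179.276   -3.028   12.299] grasp pt [ 0.493 -0.261  0.155] force [-5.542  6.17  14.911] open 0.0185 gf 30.0
shift units [-0.016  0.049 -0.103] rows>= 0.5538912450795207
spin units 0.003326068795037271 rows>= 0.041808127311921
block0 [265 268] 0.7 [226. 171.  10.] [[0.48, -0.146], [0.463, -0.193]]
block0 [194 195] 0.69 [129.  58. 175.] [[0.371, 0.182], [0.361, 0.114]]
block0 [250 266] 0.62 [199. 122. 115.] [[0.446, -0.127], [0.431, -0.175]]
block0 [291 299] 0.56 [155. 157. 166.] [[0.51, -0.259], [0.491, -0.299]]
block0 [247 278] 0.55 [255. 255. 255.] [[0.424, -0.161], [0.411, -0.206]]
tray_lip [270 275] 0.94 [253.  29.  14.] [[0.484, -0.174], [0.467, -0.218]]
```

View pics/tip3.png

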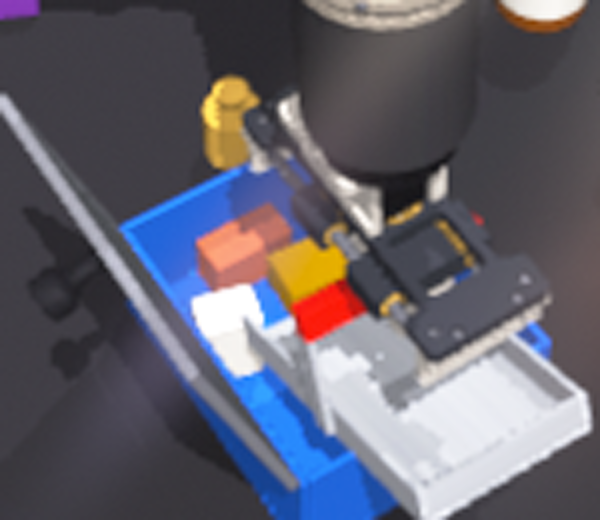

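All three are in the bin: brick-red (245,245), yellow (305,270), off-white (230,320). The tray is empty. Lift it clear.

```bash
python3 -m creep '[[[0,0,-0.05,0,0],[0,0,-0.1,0,0],[0,0,-0.15,0,0],[0,0,-0.15,0,0],[0,0,-0.1,0,0],[0,0,0,0,0]]]'; python3 to.py .5916 .2617 .26 12; python3 - <<'E'
from h import *
a=snapshot("side")
for n in("tray_grip","tray_lip","tray"):
  r=nets.landmark_of(a,n)[:1]; print(n,[(np.round(x["uv"]),x["confidence"]) for x in r])
p=np.array(telemetry.get_obs()["tool_pos"]);p[2]-=.159;print(proj(a,p+[.008,0,0]))
E
```

```text
clock: 20.15
tool_pos: [0.4805, -0.2681, 0.4264]
orientation: [-179.5, -3.3, 12.3]
force: [0.8, 0.2, -1.7]
opening: 0.0138
gripper_force: 30.0
clk 20.15 rpy [-179.457   -3.295   12.299] grasp pt [ 0.489 -0.265  0.268] force [ 0.83   0.242 -1.721] open 0.0138 gf 30.0
shift units [ 1.057 -2.461  0.123] rows>= 12.860793096899668
spin units 0.0033190390513412795 rows>= 0.041719764611831724
tray_grip [(array([289., 241.]), 0.81)]
tray_lip [(array([264., 233.]), 0.78)]
tray [(array([286., 263.]), 0.93)]
[286.41881485 245.16592152]
```

The tray is empty (1.7 N reads low) and flush in the grip again (13.8 mm). Carry it back above the board.

```bash
python3 -m creep '[[[0.03,-0.07,0.006,0,0],[0.06,-0.14,0.006,0,0],[0.08,-0.18,0.01,0,0],[0.08,-0.18,0.01,0,0],[0.08,-0.18,0.01,0,0],[0.08,-0.18,0.01,0,0],[0.08,-0.18,0.01,0,0],[0.08,-0.18,0.01,0,0]]]' | head -4; python3 -m creep '[[[0.08,-0.18,0.01,-0.04,0],[0.08,-0.18,0.01,0,0],[0.08,-0.18,0.01,0,0],[0.07,-0.17,0.01,0,0],[0,0,0,-0.07,0],[0,0,0,-0.078,0],[0,0,0,-0.078,0],[0,0,0,-0.078,0]]]'|head -4;  python3 -m creep '[[[0,0,0,-0.078,0],[0,0,0,-0.07,0],[0,0,0,-0.03,0],[0,0,0,0,0]]]'; python3 to.py .5916 .2617 .12 59
```

```text
clock: 21.02
tool_pos: [0.5364, 0.0113, 0.4143]
orientation: [-179.2, -2.8, 12.3]
force: [2.4, -0.6, -3.0]
clock: 21.68
tool_pos: [0.56, 0.1631, 0.4105]
orientation: [179.2, -2.7, 43.6]
force: [-0.6, -0.2, -3.3]
clock: 22.02
tool_pos: [0.56, 0.1626, 0.4108]
orientation: [178.5, -2.4, 59.4]
force: [-0.0, -0.2, -2.9]
opening: 0.0139
gripper_force: 30.0
clk 22.02 rpy [178.516  -2.41   59.409] grasp pt [0.567 0.166 0.252] force [-0.016 -0.163 -2.895] open 0.0139 gf 30.0
shift units [ 0.445 -0.154  0.676] rows>= 3.951041432371285
spin units 0.004540925138454731 rows>= 0.05707866794147008
```

```bash
python3 -m creep '[[[0.1,-0.04,0.02,0.004,0],[0.15,-0.05,0.06,0,0],[0.15,-0.05,0.1,0,0],[0.045,-0.014,0.15,0,0],[0,0,0.15,0,0],[0,0,0.12,0,0],[0,0,0.07,0,0],[0,0,0,0,0]]]'; python3 to.py .5916 .2617 .094 59; python3 - <<'E'
from h import *
b=snapshot("top");a=snapshot("side")
for n in("tray_grip","tray_lip","tray","pad"):
  A=nets.landmark_of(a,n)[:1];B=nets.landmark_of(b,n)[:1]; print(n,[(np.round(x["uv"],1),round(x["confidence"],2)) for x in A+B],tri(a,A[0]["uv"],b,B[0]["uv"]) if A and B else 0)
E
```

```text
clock: 22.68
tool_pos: [0.5845, 0.2572, 0.2765]
orientation: [178.7, -2.1, 58.8]
force: [-1.4, -0.9, -3.5]
opening: 0.0134
gripper_force: 30.0
clk 22.68 rpy [178.659  -2.115  58.773] grasp pt [0.591 0.26  0.118] force [-1.396 -0.927 -3.471] open 0.0134 gf 30.0
shift units [ 0.004 -0.003  0.119] rows>= 0.5696694065807275
spin units -0.002523130267827709 rows>= 0.03171532459559969
tray_grip [(array([254.7, 137.3]), 0.58), (array([176.4, 174.8]), 0.58)] (array([0.59807946, 0.26769887, 0.11526192]), np.float64(0.004228867368229455))
tray_lip [(array([227.5, 153.5]), 0.75), (array([166.4, 209.4]), 0.84)] (array([0.50892111, 0.3092348 , 0.03963673]), np.float64(0.018635602634856193))
tray [(array([256.6, 156. ]), 0.75), (array([181.5, 177.4]), 0.65)] (array([0.6020704 , 0.26290882, 0.03947496]), np.float64(0.002322896773295277))
pad [(array([354.2, 236.6]), 0.33)] 0
```

```bash
python3 -m creep '[[[0.003,0,0.04,0,0],[0,0,0.03,0,0],[0,0,0.02,0,0],[0,0,0.01,0,0],[0,0,0,0,0],[0,0,0,0,0]]]'; python3 to.py .5916 .2617 .094 59
```

```text
clock: 23.68
tool_pos: [0.5871, 0.259, 0.2616]
orientation: [178.5, -2.5, 58.9]
force: [0.0, 0.4, -3.3]
opening: 0.0136
gripper_force: 30.0
clk 23.68 rpy [178.456  -2.543  58.926] grasp pt [0.594 0.263 0.103] force [ 0.043  0.392 -3.311] open 0.0136 gf 30.0
shift units [-0.014 -0.01   0.043] rows>= 0.22437944445529653
spin units -0.0008225321317682857 rows>= 0.010339091041780128
```

```bash
python3 -m creep '[[[-0.01,0,0.02,0,0],[0,0,0.015,0,0],[0,0,0.01,0,0],[0,0,0,0,0],[0,0,0,0,0]]]'; python3 to.py .5916 .2617 .094 59
```

```text
clock: 24.1
tool_pos: [0.5864, 0.2575, 0.2527]
orientation: [178.5, -2.6, 58.9]
force: [0.8, -0.5, -2.5]
opening: 0.0139
gripper_force: 30.0
clk 24.1 rpy [178.454  -2.563  58.922] grasp pt [0.594 0.261 0.094] force [ 0.814 -0.471 -2.543] open 0.0139 gf 30.0
shift units [-0.004 -0.01  -0.001] rows>= 0.05292127939454417
spin units -0.0008615303920628826 rows>= 0.010829292637661933
```

Just making contact. Lower a couple of millimetres more until the tray's weight is taken, then open.

```bash
python3 -m creep '[[[0,0,0.01,0,0],[0,0,0.01,0,0],[0,0,0,0,0],[0,0,0,0,0]]]'; python3 to.py .5916 .2617 .094 59
```

```text
clock: 24.43
tool_pos: [0.5866, 0.2576, 0.2488]
orientation: [178.5, -2.6, 58.9]
force: [0.5, -0.4, -2.7]
opening: 0.0137
gripper_force: 30.0
clk 24.43 rpy [178.454  -2.565  58.922] grasp pt [0.594 0.261 0.09 ] force [ 0.465 -0.398 -2.744] open 0.0137 gf 30.0
shift units [-0.004 -0.01  -0.021] rows>= 0.11185827835370661
spin units -0.000863595457066266 rows>= 0.010855250158654182
```

```bash
for i in 1; do python3 -m creep '[[[0,0,0.012,0,0],[0,0,0.008,0,0],[0,0,0,0,0]]]' | sed -n '2p;4p'; done; python3 -m creep '[[[0,0,0.01,0,0],[0,0,0.005,0,0],[0,0,0,0,0]]]' | sed -n '2p;4p'
```

```text
tool_pos: [0.5875, 0.2578, 0.2459]
force: [0.7, -0.7, 4.7]
tool_pos: [0.5877, 0.2579, 0.245]
force: [-3.0, -4.3, 17.3]
```

```bash
python3 -m creep '[[[0,0,-0.01,0,0],[0,0,0,0,0]]]' | sed -n '2p;4p'; python3 -m creep '[[[0,0,0,0,0.7],[0,0,0,0,0.7],[0,0,0,0,0.7],[0,0,0,0,0.7],[0,0,0,0,0.7],[0,0,0,0,0.7],[0,0,0,0,0.7],[0,0,0,0,0.7]]]'; python3 -m creep '[[[0,0,-0.08,0,0.7],[0,0,-0.15,0,0.7],[0,0,-0.2,0,0.7],[0,0,-0.2,0,0.7],[0,0,-0.1,0,0],[0,0,0,0,0]]]'; python3 - <<'E'
from h import *
np.set_printoptions(precision=3,suppress=True)
b=snapshot("top");a=snapshot("side")
for n in("tray_grip","tray_lip","tray","lid_handle","lid_hinge"):
  A=nets.landmark_of(a,n)[:1];B=nets.landmark_of(b,n)[:1]; print(n,[(np.round(x["uv"],1),round(x["confidence"],2)) for x in A+B],tri(a,A[0]["uv"],b,B[0]["uv"]) if A and B else 0)
for n,p in(("s",a),("t",b)):
  for q in["lid"]:
    r=nets.masks_of(p,q)
    if r:
      m=r[0]["region"].astype(np.uint8);h=max(cv2.findContours(m,0,2)[0],key=cv2.contourArea)
      print(n,q,r[0]["confidence"],m.sum(),cv2.approxPolyDP(cv2.convexHull(h),3,True)[:,0].tolist())
# lid edge top corners: project model for angles
hp=[np.array([.411,-.329,.0905]),np.array([.368,-.118,.0905])];f=np.array([.978,.208,0])
for th in(1.6,1.7,1.8,1.9,2.0):
  print(th,[[proj(p,h+.18*(np.cos(th)*f+np.array([0,0,np.sin(th)]))).round(0).tolist() for h in hp] for p in(a,b)])
E
```

```text
tool_pos: [0.5874, 0.2579, 0.2453]
force: [3.0, -1.8, 5.7]
clock: 25.77
tool_pos: [0.5869, 0.2578, 0.2438]
orientation: [178.5, -2.6, 58.9]
force: [-0.4, 0.0, 1.0]
opening: 0.0594
gripper_force: 0.0
clock: 26.27
tool_pos: [0.581, 0.2545, 0.3964]
orientation: [178.2, -3.1, 59.0]
force: [0.9, 0.1, 0.4]
opening: 0.0533
gripper_force: 0.0
tray_grip [(array([253.2, 143.6]), 0.56), (array([178. , 179.2]), 0.63)] (array([0.59 , 0.266, 0.093]), np.float64(0.007623398490437234))
tray_lip [(array([225.3, 162. ]), 0.97), (array([167.1, 211.3]), 0.74)] (array([0.504, 0.314, 0.   ]), np.float64(0.011882264615351872))
tray [(array([255.6, 164.5]), 0.7), (array([185.9, 175.6]), 0.8)] (array([0.604, 0.254, 0.012]), np.float64(0.015137125831617618))
lid_handle [(array([207.8, 272.9]), 0.89), (array([356.3, 271.1]), 0.79)] (array([ 0.306, -0.244,  0.215]), np.float64(0.01199524346773854))
lid_hinge [(array([241. , 285.3]), 0.79), (array([341.3, 243.7]), 0.9)] (array([ 0.385, -0.226,  0.098]), np.float64(0.008722830027807594))
s lid 0.92 967 [[191, 226], [220, 256], [262, 318], [200, 276]]
t lid 0.92 2043 [[395, 249], [358, 275], [318, 272], [308, 253], [313, 248], [373, 233]]
1.6 [[[261.0, 276.0], [212.0, 210.0]], [[391.0, 231.0], [314.0, 249.0]]]
1.7 [[[254.0, 281.0], [205.0, 213.0]], [[392.0, 237.0], [315.0, 256.0]]]
1.8 [[[246.0, 286.0], [198.0, 217.0]], [[393.0, 244.0], [317.0, 262.0]]]
1.9 [[[239.0, 291.0], [192.0, 222.0]], [[394.0, 250.0], [318.0, 268.0]]]
2.0 [[[232.0, 297.0], [186.0, 227.0]], [[395.0, 256.0], [319.0, 275.0]]]
```

The tray is back on the board: grip point at z 0.093, lip on the board. The lid is at about 1.88 rad. Next, closed fingers go behind its outer face, off to the right of the knob.

```bash
python3 -m creep '[[[0,0,-0.1,0.04,0],[0,0,-0.15,0.078,0],[0,0,-0.15,0.078,0],[0,0,-0.1,0.078,0],[0,0,0,0.078,0],[0,0,0,0.078,0],[0,0,0,0.078,0],[0,0,0,0,0]]]' | head -4; python3 to.py .306 -.313 .335 12
```

```text
clock: 27.63
tool_pos: [0.5754, 0.2516, 0.4898]
orientation: [-179.2, -2.9, 12.8]
force: [0.2, -0.1, -0.1]
clk 27.63 rpy [-179.207   -2.921   12.819] grasp pt [0.583 0.256 0.331] force [ 0.165 -0.083 -0.114] open 0.0003 gf 0.0
shift units [-1.977  2.463 -0.155] rows>= 15.16509086683713
spin units 0.009097602579559962 rows>= 0.11435533968720624
```

```bash
for i in 1 2; do python3 -m creep '[[[-0.124,0.154,-0.01,0.001,0],[-0.124,0.154,-0.01,0,0],[-0.124,0.154,-0.01,0,0],[-0.124,0.154,-0.01,0,0],[-0.124,0.154,-0.01,0,0],[-0.124,0.154,-0.01,0,0],[-0.124,0.154,-0.01,0,0],[-0.124,0.154,-0.01,0,0]]]' | head -4; done;python3 -m creep '[[[0,0,0,0,0]]]' >/dev/null; python3 to.py .306 -.313 .234 12
```

```text
clock: 28.3
tool_pos: [0.4362, -0.0349, 0.4924]
orientation: [-179.2, -3.0, 13.4]
force: [0.9, -0.5, 0.4]
clock: 28.97
tool_pos: [0.2977, -0.3198, 0.4953]
orientation: [-179.3, -3.0, 13.3]
force: [1.1, -0.5, -0.7]
clk 29.05 rpy [-179.272   -2.824   12.867] grasp pt [ 0.303 -0.319  0.336] force [2.046 0.681 0.315] open 0.0006 gf 0.0
shift units [-0.005 -0.021  0.51 ] rows>= 2.4501855157906807
spin units 0.009637298816462843 rows>= 0.12113923093319215
```

```bash
python3 -m creep '[[[0,-0.02,0.1,0.01,0],[0,0,0.17,0,0],[0,0,0.15,0,0],[0,0,0.09,0,0],[0,0,0,0,0]]]' | head -4; python3 -m creep '[[[0.1,0,0,0,0],[0.1,0,0,0,0],[0.1,0,0,0,0],[0,0,0,0,0]]]' | sed -n '2,4p'; python3 -m creep '[[[0.1,0,0,0,0],[0.1,0,0,0,0],[0.1,0,0,0,0],[0,0,0,0,0]]]' | sed -n '2,4p'; python3 to.py .306 -.313 .234 12
```

```text
clock: 29.47
tool_pos: [0.302, -0.3113, 0.3893]
orientation: [-178.9, -2.6, 12.2]
force: [-0.6, 0.4, -1.0]
tool_pos: [0.3648, -0.2993, 0.3973]
orientation: [-179.3, -3.0, 12.3]
force: [1.1, -0.3, 1.8]
tool_pos: [0.4231, -0.2865, 0.3995]
orientation: [-179.2, -2.9, 12.2]
force: [0.1, -1.3, 0.1]
clk 30.13 rpy [-179.228   -2.936   12.237] grasp pt [ 0.431 -0.283  0.241] force [ 0.115 -1.33   0.146] open 0.0005 gf 0.0
shift units [-0.642  0.016  0.001] rows>= 3.0803811832698313
spin units 0.00263829033030984 rows>= 0.03316286728043095
```

```bash
cat > lid.py <<'E'
from h import *
np.set_printoptions(precision=3,suppress=True)
a=snapshot("side")
A=nets.landmark_of(a,"lid_handle")[:1];r=nets.masks_of(a,"lid")[:1]
print([(x["uv"],x["confidence"]) for x in A])
if r: print(r[0]["confidence"],cv2.approxPolyDP(cv2.convexHull(max(cv2.findContours(r[0]["region"].astype(np.uint8),0,2)[0],key=cv2.contourArea)),3,True)[:,0].tolist())
hp=[np.array([.411,-.329,.0905]),np.array([.368,-.118,.0905])];f=np.array([.978,.208,0]);m=(hp[0]+hp[1])/2
for th in(1.4,1.2,1.,.7,.4,.2,.1,0):
  d=np.cos(th)*f+np.array([0,0,np.sin(th)]);n=-np.sin(th)*f+np.array([0,0,np.cos(th)])
  print(th,"corners",[proj(a,h+.18*d).round(0).tolist() for h in hp],"knob",proj(a,m+.15*d+.043*n).round(0))
E
python3 lid.py
```

```text
[([243.3, 245.1], 0.59)]
0.8 [[226, 231], [236, 235], [278, 289], [264, 319], [218, 258]]
1.4 corners [[276.0, 269.0], [226.0, 204.0]] knob [231. 250.]
1.2 corners [[290.0, 265.0], [239.0, 201.0]] knob [243. 244.]
1.0 corners [[302.0, 262.0], [251.0, 201.0]] knob [255. 240.]
0.7 corners [[316.0, 264.0], [265.0, 204.0]] knob [271. 238.]
0.4 corners [[324.0, 270.0], [274.0, 212.0]] knob [283. 240.]
0.2 corners [[327.0, 277.0], [277.0, 219.0]] knob [289. 244.]
0.1 corners [[327.0, 280.0], [278.0, 223.0]] knob [291. 246.]
0 corners [[327.0, 284.0], [278.0, 227.0]] knob [292. 249.]
```

```bash
python3 -m creep '[[[0.1,0,0.05,0,0],[0.1,0,0.055,0,0],[0.075,0,0.07,0,0],[0.07,0,0.07,0,0],[0.05,0,0.09,0,0],[0.05,0,0.085,0,0],[0,0,0,0,0]]]' | sed -n '2,4p'; python3 lid.py | head -2; python3 to.py .52 -.27 .1175 12
```

```text
tool_pos: [0.511, -0.2659, 0.3167]
orientation: [-179.1, -2.7, 12.1]
force: [-0.9, -1.2, -0.9]
[([285.9, 242.5], 0.94)]
0.55 [[259, 227], [303, 283], [299, 294], [267, 318], [221, 257]]
clk 31.02 rpy [-179.2     -2.909   12.082] grasp pt [ 0.518 -0.263  0.162] force [-0.193 -0.898  0.327] open 0.0006 gf 0.0
shift units [-0.01   0.041  0.22 ] rows>= 1.0738602786328617
spin units 0.0009067820237258199 rows>= 0.011398098063592708
```

```bash
python3 -m creep '[[[0.01,0,0.06,0,0],[0.01,0,0.06,0,0],[0,0,0.05,0,0],[0,0,0.03,0,0],[0,0,0,0,0]]]' | sed -n '2,4p'; python3 -m creep '[[[0,0,0.012,0,0],[0,0,0.01,0,0],[0,0,0,0,0]]]' | sed -n '2,4p'; python3 lid.py | head -2; python3 to.py .52 -.27 .1175 12
```

```text
tool_pos: [0.5161, -0.2643, 0.2779]
orientation: [-179.1, -2.7, 12.0]
force: [-0.1, 0.7, 0.6]
tool_pos: [0.5168, -0.2644, 0.2768]
orientation: [-179.2, -2.9, 12.1]
force: [-5.0, 1.6, 9.8]
[]
0.77 [[262, 234], [305, 291], [304, 298], [267, 318], [221, 257]]
clk 31.83 rpy [-179.202   -2.888   12.088] grasp pt [ 0.524 -0.261  0.118] force [-3.752  1.536 10.145] open 0.0006 gf 4.9
shift units [-0.03   0.042  0.001] rows>= 0.24670935926731796
spin units 0.0009790835264580108 rows>= 0.012306915835366057
```

Firm contact with the tip at 0.099, which is the shut height. One small extra press, then withdraw and check.

```bash
python3 -m creep '[[[0,0,0.01,0,0],[0,0,0.005,0,0],[0,0,0,0,0]]]' | sed -n '2,4p'; python3 -m creep '[[[0,0,-0.05,0,0],[0,0,-0.15,0,0],[0,0,-0.2,0,0],[0,0,-0.2,0,0],[0,0.1,-0.15,0,0],[0,0.2,-0.1,0,0],[0,0.2,0,0,0],[0,0.2,0,0,0]]]' | sed -n '1,4p'; python3 -m creep '[[[0,0.2,0,0,0],[0,0.1,0,0,0],[0,0,0,0,0],[0,0,0,0,0]]]' >/dev/null; python3 lid.py; python3 - <<'E'
from h import *
b=snapshot("top");a=snapshot("side")
cv2.imwrite("pics/end.png",np.hstack([cv2.resize(a["frame"][110:350,180:420],(400,400),interpolation=2),cv2.resize(b["frame"][100:300,130:400],(400,296),interpolation=2)[:296].repeat(1,0) if 0 else cv2.copyMakeBorder(cv2.resize(b["frame"][100:300,130:400],(400,296),interpolation=2),0,104,0,0,0)])[...,::-1])
A=nets.landmark_of(a,"lid_handle")[:1];B=nets.landmark_of(b,"lid_handle")[:1]
if A and B: print(tri(a,A[0]["uv"],b,B[0]["uv"]))
E
```

```text
tool_pos: [0.5167, -0.2643, 0.2764]
orientation: [-179.3, -2.9, 12.1]
force: [-12.3, 7.3, 30.2]
clock: 32.75
tool_pos: [0.5383, -0.4038, 0.4421]
orientation: [-179.3, -3.1, 12.2]
force: [1.1, 0.2, -0.7]
[([292.7, 250.6], 0.97)]
0.84 [[278, 227], [325, 285], [264, 318], [221, 255]]
1.4 corners [[276.0, 269.0], [226.0, 204.0]] knob [231. 250.]
1.2 corners [[290.0, 265.0], [239.0, 201.0]] knob [243. 244.]
1.0 corners [[302.0, 262.0], [251.0, 201.0]] knob [255. 240.]
0.7 corners [[316.0, 264.0], [265.0, 204.0]] knob [271. 238.]
0.4 corners [[324.0, 270.0], [274.0, 212.0]] knob [283. 240.]
0.2 corners [[327.0, 277.0], [277.0, 219.0]] knob [289. 244.]
0.1 corners [[327.0, 280.0], [278.0, 223.0]] knob [291. 246.]
0 corners [[327.0, 284.0], [278.0, 227.0]] knob [292. 249.]
(array([ 0.50182545, -0.19798262,  0.1420959 ]), np.float64(0.07176961144820466))
```

View pics/end.png

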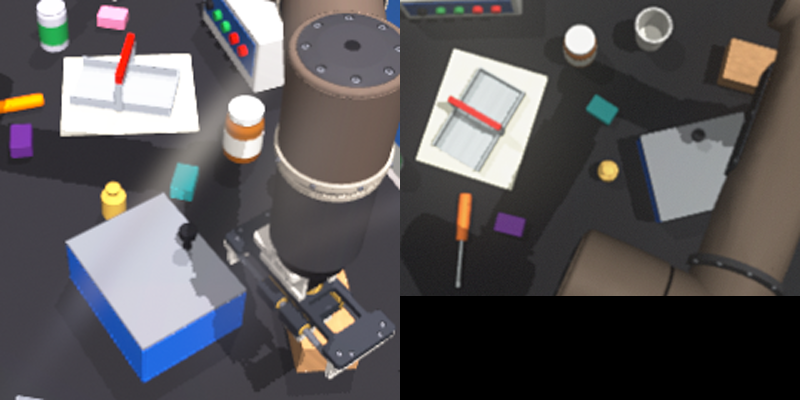

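The final view shows the lid flat on the rim with its knob at (188,235), the tray empty and level on the board, and the gripper touching nothing. I'll hand it in.

```bash
python3 -c "
from plant import workorder
print(workorder.close_job())"
```

```text
the job is handed in; nothing more can be done
None
```

Job handed in at about 33 s of the 72 s limit: all three blocks are in the bin, the empty tray is back level on the white board, the lid is shut, and the other things look untouched. I tipped the tray over the bin's rim because the tool cannot be turned to tip; the hinge is on the robot's near side (-x world), not on -y as the text says.

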